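# Bring a circuit board to test position on a sprung jig shuttle

## Task

Push the yellow plate of the test jig's sprung shuttle until the red-headed stop pin drops in behind the latch bar, then let go so that the shuttle springs back onto the pin and stays latched at mid travel with the board under the probes. Once it is latched and you have let go of it, press the green start button on the blue box fully down with a fingertip and release it. Use the fingertips only, and do not touch the circuit board or the stop pin, and leave the tools and other things on the bench where they are.

Things in the scene. Friction and masses are not known exactly. Their poses are not given: they have to be found in the camera images.
- jig: Aluminium jig fixed to the bench, base 310 x 180 x 16 mm. Origin: centre of its underside. Its x axis is the way the shuttle is pushed in (away from the robot, yaw within 0.45 rad), z up. In its frame: end block at x = -140 mm, 120 wide, 36 mm high, in front of the yellow plate; probe bridge at x = 35 to 100 mm, top 106 mm high; pin bracket at x = 0, y = -57 to -87 mm, 58 mm high.
- shuttle (a joint): Travel of the sprung grey shuttle along the jig's +x, m: 0 = out (start), 0.060 = hard end stop. A spring drives it back, 3 N at 0 rising to 6 N. Past 0.034 the stop pin drops behind its steel latch bar; let go then, it comes back only to about 0.034 (latched, mid position); let go earlier, it returns to 0. Pushing to 0.045-0.055 gives good margin.
- push_plate: Upright yellow painted plate at the front of the shuttle, 8 mm thick, 100 mm wide, 54 mm high; moves with the shuttle. Origin: centre of its lower edge, 31 mm above the bench; its top edge is 85 mm above the bench. Axes as the jig's. The board stands 7 mm behind it.
- push_face (a point): Point to push at: middle of the yellow plate's front face (the face turned to the robot), 63 mm above the bench, 22 mm below the plate's top edge. Axes as the jig's: push along +x. In the jig's frame it lies at x = -85 mm with the shuttle out, y = 0.
- board: Green circuit board 95 x 92 mm with black heat sink, blue parts and chips up to 28 mm above the shuttle deck, fixed on the shuttle behind the yellow plate. Origin: centre of its underside, on the deck 41 mm above the bench. Not to be touched.
- stop_pin (a joint): Drop of the spring-loaded brass stop pin, in m: 0 = up, resting on the shuttle's latch bar; 0.008 = fully dropped, latch engaged. It drops by itself.
- pin_knob: Red round head of the stop pin, 18 mm across, 10 mm high, at the right side of the shuttle (jig x = 0, y = -66 mm). Origin: centre of its underside, 69 mm above the bench with the pin up and 61 mm when dropped. Not to be touched.
- tester: Blue start box 100 x 90 x 45 mm, fixed to the bench to the left or to the right of the jig. Origin: centre of its underside. The button stands on its top.
- start_button (a joint): Press depth of the green button, in m: 0 = up, 0.006 = fully down. Sprung, 1.5 N at first and 5 N fully down.
- start_button_top (a point): Centre of the top face of the green button (32 mm across), 67 mm above the bench; pressed straight down.
- multimeter: Green and black handheld multimeter lying flat, 190 x 90 x 45 mm, loose, on the other side of the jig from the blue box. Origin: centre of its underside. Leave alone.
- screwdriver_amber: Screwdriver with an amber handle, 170 mm long, up to about 30 mm thick, loose, lying on the bench in front of the jig to the left. Leave alone.
- screwdriver_red: Screwdriver with a red handle, 170 mm long, up to about 30 mm thick, loose, lying in front of the jig to the right. Leave alone.
- flux_jar: Small closed jar, 48 mm across, 50 mm high, loose, beyond the left side of the jig. Origin: centre of its underside. Leave alone.
- card_box: Red box of cards 90 x 120 x 57 mm, loose, beyond the right side of the jig. Origin: centre of its underside. Leave alone.
- heat_sink: Black finned heat sink 60 x 50 x 28 mm, loose, at the right edge of the work area. Origin: centre of its underside. Leave alone.
Things that resemble listed ones, but are neither listed nor needed, are in the scene too. Several things have the shape of the tester; the one meant has the colours described above.

How it is judged:
On the way, in this order (a step that is already met when the one before it is completed fails the run):
1. the shuttle is latched on the dropped stop pin at mid travel, at rest, and nobody is touching the yellow plate (value of joint shuttle between 0.031 and 0.038 m and value of joint stop_pin above 0.005 m and velocity of joint shuttle between -0.005 and 0.005 m/s and contact force between anything else and push_plate below 0.1 N), for 0.2 s.
2. the green start button is pressed fully down (value of joint start_button above 0.0045 m), for 0.02 s.
3. the button is released again (value of joint start_button below 0.0015 m), for 0.1 s.
At the end, for the whole second after the job is handed in: The shuttle rests latched on the stop pin: travel between 31 and 38 mm and still, pin dropped by more than 5 mm; the start button has been pressed by more than 4.5 mm of its 6 mm after that and is up again (below 1.5 mm) (value of joint shuttle between 0.031 and 0.038 m and value of joint stop_pin above 0.005 m and value of joint start_button below 0.0015 m and velocity of joint shuttle between -0.005 and 0.005 m/s); the robot touches nothing.
It fails at once if the start button is pressed while the shuttle is not latched at mid travel (value of joint start_button above 0.003 m and (value of joint shuttle below 0.031 m or value of joint shuttle above 0.038 m or value of joint stop_pin below 0.005 m)).
It fails at once if the robot touches the circuit board (contact force between any of the fingers, the arm and board above 0.5 N).
It fails at once if the robot touches the stop pin (contact force between any of the fingers, the arm and pin_knob above 0.5 N).
It fails at once if the arm or the gripper's body, not the fingers, pushes the yellow plate (contact force between the arm and push_plate above 1 N).
It fails at once if a tool or other loose thing on the bench is lifted or shifted by more than 20 mm (distance of any of multimeter, screwdriver_amber, screwdriver_red, flux_jar, card_box, heat_sink from where it was at the start of the episode above 0.02 m).
It also fails if it takes over 40 s, if anything falls off the work surface, if the arm or the gripper's body presses on something with over 40 N, if the wrist force passes 120 N, or if a joint passes its speed limit or range.

## Robot

A 7-joint arm with a two-finger parallel gripper is mounted at the origin on the work surface. World frame = base frame: x ahead of the robot, y to its left, z up, the work surface at z = 0. Lengths are in m, angles in rad, forces in N, time in s.
With the tool pointing down it reaches from about 0.425 to 0.825 m from the base axis. Payload 3.6 kg.
Tool frame: the origin (TCP) lies where the fingers leave the gripper's body, on its centre line; the fingertips stand 73 mm ahead of it and the grasp point (between the pads) lies 54 mm ahead of it; z points along the fingers, y is the line along which they close (so a half turn about z gives the same grasp; the last joint's range is limited). The gripper opens to 85 mm and grips with 20 to 120 N. Pads are 22 mm wide; open, the fingers measure 114 mm over their backs; the gripper's body (76 mm by 85 mm) begins 54 mm behind the grasp point. The pads swing forward as they close: fully open they stand 13 mm farther back than shut.
Start: joints at [-1.244, 0.615, -0.013, 1.423, 0.008, 1.103, -0.04], TCP at [0.225, 0.61, 0.304] pointing down, gripper open.
Joint ranges: [-3.12, 3.12], [-0.3, 2.06], [-1.34, 1.32], [0.26, 2.42], [-1.36, 4.5], [0.01, 1.98], [-2.84, 2.84]. Speed limits (rad/s): [2.79, 2.79, 3.14, 3.14, 3.14, 3.14, 3.14].

## Interface

Orientations are given as a unit quaternion [x, y, z, w].
In Python, from station import arm, snapshot, camera_info, ticket gives the robot as it stands. Calls block until the motion is done:
- arm.movep(position, orientation): joint-space move of the TCP to a pose.
- arm.line_to(position, velocity=0.15, ori=None): straight line of the TCP; ori=None keeps the orientation; velocity is the mean speed in m/s.
- arm.move_j(angles): joint-space move.
- arm.move_gripper(opening, effort=None): opening from 0.0 (shut) to 1.0 (fully open); effort is the grip in N (None keeps the last); returns when the fingers have stopped.
- arm.pause(seconds).
- arm.ik(position, orientation): joint angles nearest the present ones, or None.
- snapshot(name): name is "scene" or "top"; returns the picture (400x640x3 uint8, blue, green, red); there is no depth.
- camera_info(name): a dict with "fx", "fy", "cx", "cy" (pixels), "R" (3x3) and "t" (3): a world point X has camera coordinates R X + t. Camera axes: x right, y down, z forward; pixel columns grow to the right and rows downward; lengths in m; the calibration is good to about 2 mm. A picture is of the moment at which its call begins. camera_info takes no time and is no camera call.
A pose or a line that the arm cannot do raises arm.MotionError and nothing moves.
- ticket.finish_job(): hands the job in; it is judged then, once.
Readings, each from a call of its own:
- arm.read_time(): time.
- arm.read_joint_positions(): joint angles.
- arm.read_dq(): joint speeds.
- arm.read_effort(): joint torques, N m.
- arm.read_tool_pos(): TCP position.
- arm.read_eef_rot(): TCP orientation.
- arm.read_ft_force(): force on the tool from outside, world axes, zero at the start.
- arm.read_wrist_torque(): the same for the moment, N m.
- arm.read_opening(): opening from 0.0 (shut) to 1.0 (fully open).
- arm.read_finger_force(): force on a finger pad.
Only numpy, scipy, OpenCV 4.12 (cv2) and the standard library are available. Lean on these libraries where they do the work, as an engineer would, in place of code of your own. Each camera call takes 0.05 s, during which the arm holds its last target. There are 200 camera calls.

## Working session

There is one attempt and no reset: what is moved stays moved. The work goes in short steps, each a Python script; the robot and the scene stay as the last script left them, time stands still between calls to the robot, and variables do not carry over. Pictures are saved under pics/ and viewed, at most 10 in all, crops included, and the job is handed in when it is done.

```bash
mkdir -p pics; python3 - <<'E'
from station import arm, snapshot, camera_info
import cv2
for n in("scene","top"):
    cv2.imwrite(f"pics/{n}0.png",snapshot(n)); c=camera_info(n); print(n,c)
print(arm.read_eef_rot(),arm.read_tool_pos(),arm.read_time())
E
```

```text
scene {'fx': 388.73838648381286, 'fy': 388.73838648381286, 'cx': 330.18796132768824, 'cy': 207.13886404850606, 'R': array([[ 0.71961951,  0.69435416,  0.00447815],
       [ 0.47999306, -0.49277757, -0.725794  ],
       [-0.50175135,  0.52444501, -0.68789753]]), 't': array([-0.30868989, -0.2035093 ,  1.53389462])}
top {'fx': 419.5854325777433, 'fy': 419.5854325777433, 'cx': 313.56414571004666, 'cy': 204.0040620582041, 'R': array([[ 0.02329708, -0.99972043, -0.00403728],
       [-0.98327546, -0.02218384, -0.1807685 ],
       [ 0.1806284 ,  0.00818113, -0.98351739]]), 't': array([-0.05426115,  0.50023468,  1.0344383 ])}
[ 1.75943628e-01  9.84399540e-01 -1.15962040e-03 -2.02990846e-04] [0.22498647 0.60925009 0.30285069] 0.1
```

View pics/scene0.png

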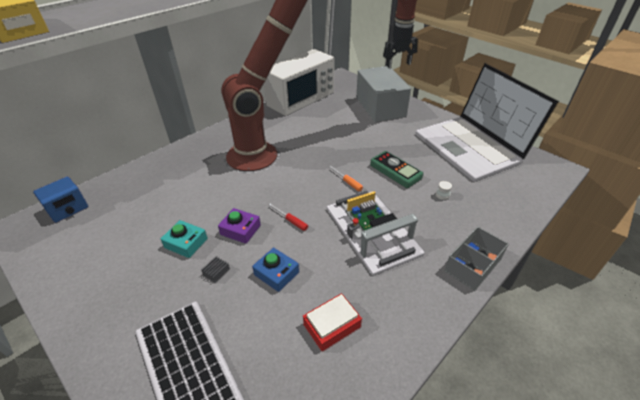

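View pics/top0.png

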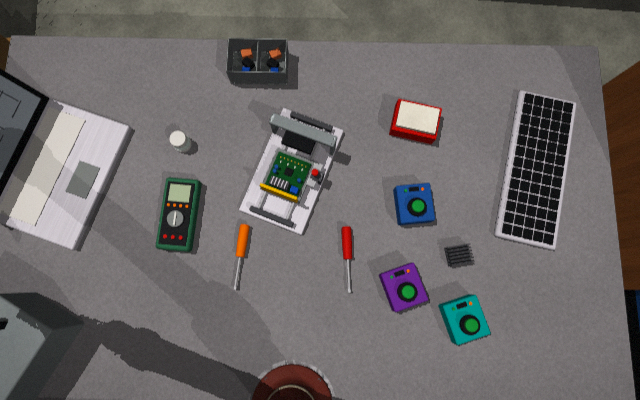

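Top view: the jig is near (292,170) with the yellow plate at (280,195) and red knob at (316,173). The blue box is at (415,204) with its button at (418,206), right of the jig. I'll enlarge the jig next.

```bash
cat > h.py <<'E'
import numpy as np, cv2
from station import camera_info
def ray(n,uv,z):
    c=camera_info(n); R=np.array(c["R"]); t=np.array(c["t"])
    d=R.T@np.array([(uv[0]-c["cx"])/c["fx"],(uv[1]-c["cy"])/c["fy"],1]); o=-R.T@t
    return o+d*(z-o[2])/d[2]
def proj(n,X):
    c=camera_info(n); p=np.array(c["R"])@np.array(X)+np.array(c["t"])
    return np.array([c["cx"]+c["fx"]*p[0]/p[2],c["cy"]+c["fy"]*p[1]/p[2]])
def mask(im,lo,hi,box):
    m=cv2.inRange(cv2.cvtColor(im,cv2.COLOR_BGR2HSV),lo,hi); k=np.zeros_like(m)
    x0,y0,x1,y1=box; k[y0:y1,x0:x1]=m[y0:y1,x0:x1]
    return k
E
python3 - <<'E'
import cv2,numpy as np
from h import *
t=cv2.imread("pics/top0.png"); s=cv2.imread("pics/scene0.png")
a=cv2.resize(t[100:245,230:355],None,fx=4,fy=4,interpolation=cv2.INTER_CUBIC)[:580]
cv2.imwrite("pics/c1.png",a)
cv2.imwrite("pics/c2.png",cv2.resize(s[180:280,315:435],None,fx=6,fy=6,interpolation=cv2.INTER_CUBIC))
for n,im,box in(("top",t,(390,175,445,235)),("scene",s,(250,240,300,275))):
    m=mask(im,(50,120,60),(75,255,255),box); ys,xs=np.nonzero(m); c,r=cv2.minEnclosingCircle(np.c_[xs,ys].astype(np.float32))
    print(n,len(xs),xs.mean(),ys.mean(),c,r,ray(n,(xs.mean(),ys.mean()),.065),ray(n,c,.065))
m=mask(t,(20,120,80),(33,255,255),(255,170,310,210)); ys,xs=np.nonzero(m); print("yel",len(xs),cv2.minAreaRect(np.c_[xs,ys].astype(np.float32)))
m=mask(t,(0,150,80),(8,255,255),(305,160,330,190)); ys,xs=np.nonzero(m); print("red",len(xs),xs.mean(),ys.mean(),ray("top",(xs.mean(),ys.mean()),.077))
# base outline
for p in[(288,109),(345,127),(303,234),(239,212)]: print(ray("top",p,.016))
E
```

```text
top 132 417.1969696969697 204.9469696969697 (412.5, 200.5) 13.509356498718262 [ 0.50124131 -0.30438296  0.065     ] [ 0.51240713 -0.29276772  0.065     ]
scene 94 271.5744680851064 258.1808510638298 (277.5, 260.5) 12.349188804626465 [ 0.5003606  -0.30817728  0.065     ] [ 0.51835647 -0.30205953  0.065     ]
yel 234 ((278.3965759277344, 192.2586212158203), (41.03866958618164, 6.127945899963379), 21.801406860351562)
red 38 314.55263157894734 172.07894736842104 [ 0.57780624 -0.04362664  0.077     ]
[0.77177658 0.03424118 0.016     ]
[ 0.72290859 -0.12354835  0.016     ]
[ 0.42652435 -0.01680895  0.016     ]
[0.48088485 0.15361242 0.016     ]
```

View pics/c1.png

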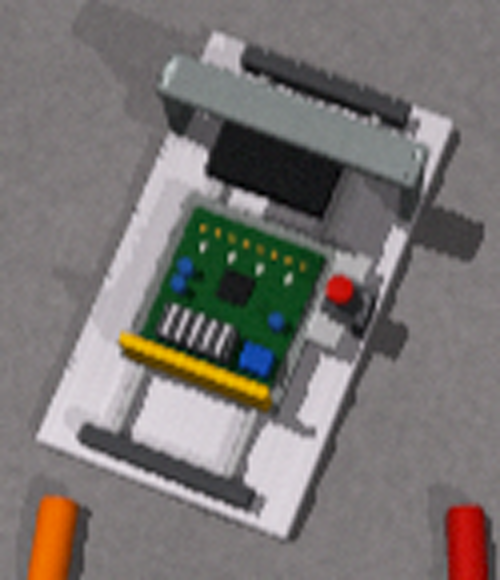

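View pics/c2.png

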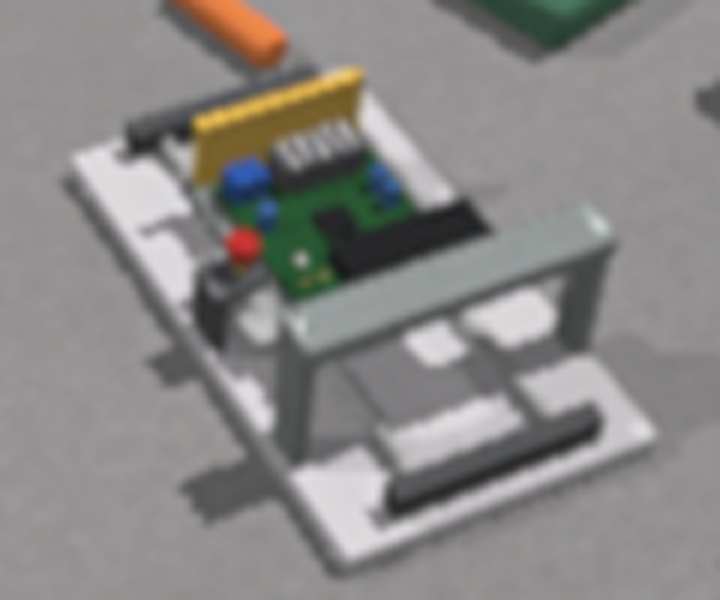

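c1 shows the yellow top edge running from (125,338) to (270,398) in crop pixels, the knob at (340,290), and the base corners at (215,32), (458,125), (290,540) and (40,438). c2 shows the same features from behind. I'll fit the jig pose to both views.

```bash
python3 - <<'E'
import cv2,numpy as np
from h import *
from scipy.optimize import least_squares
T=lambda u,v:("top",(230+u/4,100+v/4)); S=lambda u,v:("scene",(315+u/6,180+v/6))
obs=[(T(215,32),(.155,.09,.016)),(T(458,125),(.155,-.09,.016)),(T(290,538),(-.155,-.09,.016)),(T(40,438),(-.155,.09,.016)),
(T(123,340),(-.081,.05,.085)),(T(270,398),(-.081,-.05,.085)),(T(340,288),(0,-.066,.079)),
(S(195,120),(-.081,-.05,.085)),(S(362,72),(-.081,.05,.085)),(S(243,240),(0,-.066,.074)),
(S(75,160),(-.155,-.09,.016)),(S(345,560),(.155,-.09,.016)),(S(655,433),(.155,.09,.016))]
def W(p,q):
    c,s=np.cos(p[2]),np.sin(p[2]); return [p[0]+c*q[0]-s*q[1],p[1]+s*q[0]+c*q[1],q[2]]
f=lambda p:np.concatenate([proj(o[0],W(p,q))-o[1] for o,q in obs])
r=least_squares(f,[.6,.01,-.3],loss="soft_l1"); print(r.x); print(f(r.x).reshape(-1,2).round(1).tolist())
for n,box in(("top",(390,175,445,235)),("scene",(250,240,300,275))):
    im=cv2.imread(f"pics/{n}0.png"); m=mask(im,(50,120,40),(75,255,255),box)
    _,_,st,ce=cv2.connectedComponentsWithStats(m); i=1+st[1:,4].argmax(); print(n,st[i],ce[i],ray(n,ce[i],.0655))
    b=mask(im,(100,120,30),(125,255,255),box); ys,xs=np.nonzero(b); print(cv2.minAreaRect(np.c_[xs,ys].astype(np.float32)))
E
```

```text
[ 0.59948951  0.01582002 -0.35617417]
[[0.0, -0.6], [0.1, -0.9], [-0.4, 0.9], [-1.1, 0.7], [-0.3, -0.6], [-0.0, -0.6], [0.5, 0.4], [-0.1, 0.5], [-0.4, -0.5], [-0.5, 1.2], [-1.6, -1.0], [-0.1, 0.1], [0.7, 0.2]]
top [411 199  14  14 143] [417.58041958 205.59440559] [ 0.49950959 -0.30519185  0.0655    ]
((413.8197326660156, 203.5164031982422), (39.20197677612305, 38.477691650390625), 84.80557250976562)
scene [266 254  12  10  92] [271.19565217 258.04347826] [ 0.499583   -0.30882165  0.0655    ]
((275.0, 261.0), (26.0, 44.0), 90.0)
```

```bash
cat >> h.py <<'E'
from station import arm, snapshot
PSI=-0.35617; J0=np.array([0.59949,0.01582])
def J(x,y,z): return [J0[0]+np.cos(PSI)*x-np.sin(PSI)*y, J0[1]+np.sin(PSI)*x+np.cos(PSI)*y, z]
def Q(a): return [np.cos(a/2),np.sin(a/2),0,0]
E
python3 - <<'E'
from h import *
arm.move_gripper(0.0)
best=min((q for a in(PSI,PSI+np.pi) for q in[(Q(a),arm.ik(J(-.122,0,.22),Q(a)))] if q[1] is not None),key=lambda q:abs(q[1][6]))
print(best)
arm.movep(J(-.122,0,.22),best[0])
arm.line_to(J(-.122,0,.130),velocity=.12)
print(arm.read_time(),arm.read_tool_pos(),arm.read_opening(),arm.read_ft_force())
cv2.imwrite("pics/s1.png",cv2.resize(snapshot("scene")[120:270,290:450],None,fx=4,fy=4))
E
```

```text
([np.float64(0.17714518563491718), np.float64(0.9841847302241438), 0, 0], array([-0.20949341,  0.48194436,  0.06451229,  1.98379743, -0.04770079,
        0.67726132,  1.09949791]))
3.9667 [0.48558075 0.05852053 0.13045559] -4.2054780589288114e-05 [0.94442471 0.17849691 0.14652767]
```

View pics/s1.png

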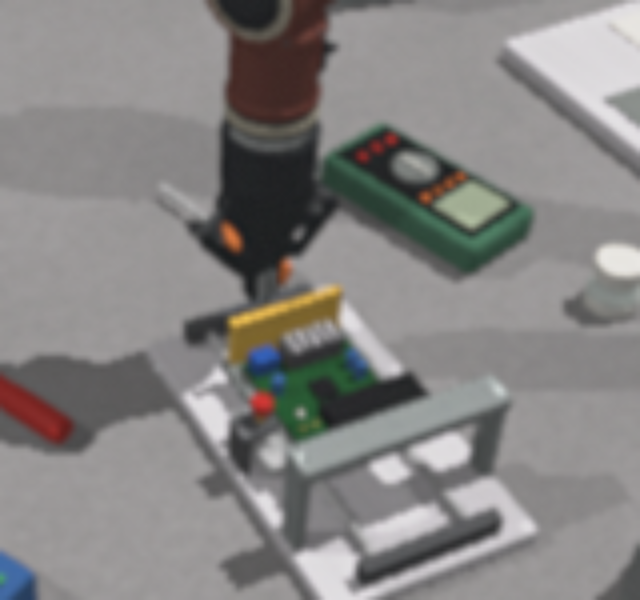

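The shut gripper stands in front of the yellow plate (crop about (265,285)), with the tips behind its top edge. Nothing else is close, so I'll push in steps and watch the force.

```bash
python3 - <<'E'
from h import *
u=np.array([np.cos(PSI),np.sin(PSI)])
for x in(-.110,-.100,-.09,-.08,-.065,-.046):
    arm.line_to(J(x,0,.130),velocity=.04)
    print(x,round(arm.read_time(),2),arm.read_ft_force().round(2),(arm.read_ft_force()[:2]@u).round(2), (np.array(arm.read_tool_pos())-J(x,0,.13)).round(4))
cv2.imwrite("pics/s2.png",np.vstack([cv2.resize(snapshot("scene")[180:275,310:440],None,fx=4,fy=3),cv2.resize(snapshot("top")[100:230,230:360],None,fx=4,fy=2)]))
E
```

```text
-0.11 4.47 [ 0.28 -0.46  0.5 ] 0.42 [ 0.0003 -0.0002  0.0001]
-0.1 4.87 [ 0.12 -0.7  -0.88] 0.35 [ 0.0002 -0.0001 -0.    ]
-0.09 5.27 [-2.55  1.74  0.48] -3.0 [-0.0005  0.0002 -0.0002]
-0.08 5.67 [-3.42  1.59 -0.78] -3.76 [-0.0003  0.0001 -0.0002]
-0.065 6.19 [-3.28  1.93 -0.71] -3.75 [-0.0004  0.0002 -0.0002]
-0.046 6.82 [-4.7   3.67  0.33] -5.69 [-0.0008  0.0003 -0.0002]
```

View pics/s2.png

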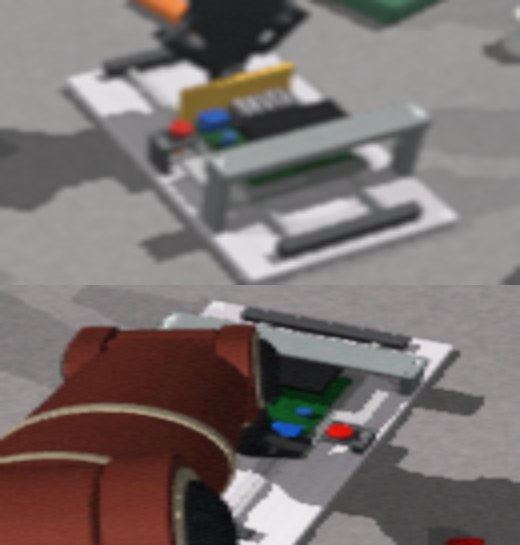

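The plate has moved in to about 50 mm: the force is 5.7 N and the plate is now beside the red head. I'll back off slowly and check the latch.

```bash
python3 - <<'E'
from h import *
arm.line_to(J(-.122,0,.130),velocity=.06); arm.line_to(J(-.122,0,.22))
arm.movep([.4995,-.307,.22],arm.read_eef_rot())
print(arm.read_time(),arm.read_tool_pos(),arm.read_ft_force())
s=snapshot("scene"); t=snapshot("top")
for d in(0,.034,.05):
    print(d,proj("scene",J(-.081+d,.05,.085)),proj("scene",J(-.081+d,-.05,.085)))
m=mask(s,(20,120,80),(33,255,255),(320,180,420,250)); ys,xs=np.nonzero(m); print(xs.min(),xs.max(),ys.min(),ys.max())
cv2.imwrite("pics/s3.png",np.hstack([cv2.resize(s[180:280,310:440],None,fx=3,fy=3),cv2.resize(s[190:290,230:350],None,fx=3,fy=3)]))
E
```

```text
10.45 [ 0.50040169 -0.30469912  0.21967785] [-0.57951552 -0.36806686 -0.02043043]
0 [374.9564354  191.50810453] [347.38659286 200.48585476]
0.034 [380.41291205 197.90924327] [352.47615577 207.2226173 ]
0.05 [383.04945459 201.00224185] [354.93711815 210.48005206]
353 380 198 216
```

View pics/s3.png

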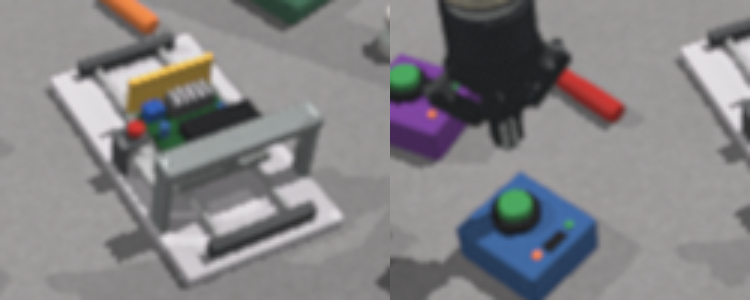

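The yellow plate spans columns 353–380 and starts at row 198, which matches the 34 mm prediction, so it's latched. The fingertips hang over the green button (crop (515,207)), so I'll press with force monitoring.

```bash
python3 - <<'E'
from h import *
arm.line_to([.4995,-.307,.150],velocity=.12); arm.pause(.2); f0=arm.read_ft_force()[2]
z=.142
while z>.129:
    arm.line_to([.4995,-.307,z],velocity=.03); arm.pause(.1)
    f=arm.read_ft_force()[2]-f0; print(round(z,4),np.round(f,2),arm.read_tool_pos().round(4))
    if f>8: break
    z-=.001
cv2.imwrite("pics/s4.png",cv2.resize(snapshot("scene")[190:290,230:350],None,fx=5,fy=5))
print(arm.read_time())
E
```

```text
0.142 -1.28 [ 0.4995 -0.307   0.142 ]
0.141 -1.06 [ 0.4995 -0.307   0.141 ]
0.14 -1.17 [ 0.4995 -0.307   0.14  ]
0.139 1.07 [ 0.4996 -0.3071  0.1392]
0.138 0.9 [ 0.4996 -0.3071  0.1381]
0.137 1.54 [ 0.4996 -0.3071  0.1371]
0.136 2.03 [ 0.4996 -0.307   0.1361]
0.135 2.83 [ 0.4996 -0.3071  0.1351]
0.134 4.03 [ 0.4996 -0.3071  0.1341]
0.133 7.34 [ 0.4996 -0.3071  0.1337]
0.132 11.65 [ 0.4996 -0.3071  0.1336]
15.55
```

View pics/s4.png

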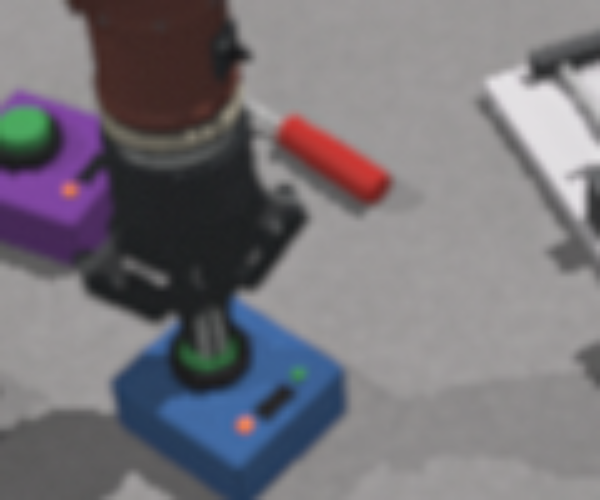

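The fingertip is centred on the button at crop (210,350). The button is fully down: contact came at 0.1395, and the hard stop is at 0.1336. I'll release it and hand in.

```bash
python3 - <<'E'
from h import *
from station import ticket
arm.line_to([.4995,-.307,.22],velocity=.1); arm.pause(.4)
s=snapshot("scene"); m=mask(s,(20,120,80),(33,255,255),(320,180,420,250)); ys,xs=np.nonzero(m); print(xs.min(),xs.max(),ys.min(),ys.max(),arm.read_time())
print(ticket.finish_job())
E
```

```text
353 380 198 216 17.0333
the job is handed in; nothing more can be done
None
```

The job is handed in at about 17 s: the shuttle sits latched at about 34 mm by the camera, and the start button was pressed to its hard stop and released, with the gripper lifted clear; no verdict was returned.

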